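# Hook up the return spring of a wheel brake with a spring puller

## Task

Take the spring puller from its wooden stand and use it to hook the brake's loose return spring onto the headed anchor post: pull the spring out by the small ring at its end, press its larger loop down over the post and let it back so that it stays caught under the post's head. Then put the puller back upright in its stand. Work gently, never straining the brake with more than about 25 N, touch the brake only with the puller, and leave the other things on the table as they are.

Things in the scene. Friction and masses are not known exactly. Their poses are not given: they have to be found in the camera images.
- puller_handle (a point): Centre of the puller's handle, 81 mm above the pin's tip, 27 mm above the flange, 27 mm below the handle's top. z up along the puller; the flat sides of the handle (22 mm apart) face along x and y.
- puller_collar (a point): Point on the puller's axis at the underside of its collar: 7 mm above the pin's tip, 74 mm below the centre of the handle. Axes as the puller's.
- stand_mouth (a point): Centre of the mouth of the stand's hole, at the top of the fixed wooden stand (75 x 75 x 58 mm). The hole goes straight down, 25 mm wide; the puller's flange rests on the top, so a stowed puller's handle centre is 31 mm above this point.
- pin (a point): Point on the plate under the pin that holds the spring's fixed end. The spring's lane runs from here along this point's -y. On it, 113 to 149 mm from here, the anchor post is clamped; its exact place is not measured: find it by touch or sight. Neck 8 mm thick up to 30 mm above the table, head 16 mm across at 30 to 36 mm, low dome to 37.5 mm. Collar touching head: axes 16 mm apart.
- loop (a point): Centre of the spring's round end loop (steel wire 4 mm thick, inner diameter 20 mm), which goes over the post's head and is caught by its neck. Loose, it lies level, 48 mm above the table (wire's middle) and 85 mm from the pin's axis. z up, -y along the spring, away from the pin.
- pull_ring (a point): Centre of the small ring at the very end of the spring (wire 4 mm, inner diameter 12 mm), 25 mm beyond the loop's centre; the puller's pin goes in until the collar sits on the wire. Under pull the pin's axis is 3 mm beyond this centre. The spring does not give sideways; pressed down it tilts about its pin and springs back up with 0.1 to 0.2 N per mm that this ring is pressed down.
- spring_end (a joint): Stretch of the spring in m: 0 loose, 0.075 at most. It pulls back with 2 N + 150 N per m of stretch. Hooked on the post it reads the post's distance from the pin minus 91 mm, or up to 3 mm more (22 to 61 mm).
- brake: The whole brake: fixed aluminium plate 190 x 220 mm (top 8 mm above the table) with a banding wheel (112 mm, top 49 mm above the table), a steel lever, spring and post (these up to 56 mm). Origin on the table in mid-plate, same axes as point pin, which is at (-50, 85, 8) mm; the wheel's axis is at (50, 9) mm.
- puller: The spring puller, 108 mm long, about 0.12 kg, upright in its stand; origin at the tip of its pin, z up along it. From the bottom: tapered steel pin 7 mm long, 6 mm thick (3 mm at the tip); collar 16 mm across, 4 mm thick; shank 9 mm thick, 39 mm long; flange 38 mm across, 4 mm thick; square wooden handle 22 x 22 x 54 mm.
- beaker: Grey clay cup, 78 x 84 mm high: bystander.
- can: Silver drinks can, 66 x 115 mm high: bystander.
- glaze_jar: Screw-top glaze jar, 58 mm across, 67 mm high: bystander.
There are look-alikes about, which are no part of the job. Leave any green look-alike of the puller alone. What is shaped like the part that bears stand_mouth but pink is not meant.

How it is judged:
On the way, in this order (a step that is already met when the one before it is completed fails the run):
1. the puller is lifted clear of its stand (height (world z) of puller above 0.07 m), for 0.1 s.
2. the spring's loop is down over the post and holds there by itself, the puller off it (value of joint spring_end above 0.018 m and height (world z) of loop below 0.034 m and contact force between puller and brake below 0.2 N and horizontal distance between puller_collar and pull_ring below 0.05 m), for 0.1 s.
At the end, for the whole second after the job is handed in: The spring's loop is caught on the post by itself (stretched more than 18 mm, loop centre lower than 34 mm above the table), and the puller stands at rest in its stand: flange down on the top (handle centre 85 to 92 mm above the table), within 10 mm of the hole's centre, upright within 0.1 rad (value of joint spring_end above 0.018 m and height (world z) of loop below 0.034 m and horizontal distance between puller_collar and stand_mouth below 0.01 m and height (world z) of puller_handle between 0.085 and 0.092 m and angle between puller's own z axis and vertical below 0.1 rad and linear speed of puller below 0.02 m/s); the robot touches nothing.
It fails at once if the puller strains the brake (its spring, post or plate) with more than 25 N (contact force between puller and brake above 25 N).
It fails at once if the gripper itself touches the brake (contact force between any of the fingers, the arm and brake above 1 N).
It fails at once if the beaker, the can or the glaze jar is moved more than 15 mm (distance of any of beaker, can, glaze_jar from where it was at the start of the episode above 0.015 m).
It also fails if it takes over 64 s, if anything falls off the work surface, if the arm or the gripper's body presses on something with over 40 N, if the wrist force passes 120 N, or if a joint passes its speed limit or range.

## Robot

A 6-joint arm with a two-finger parallel gripper is mounted at the origin on a cart in front of the work surface, level with it; the furniture and walls round the work are solid. World frame = base frame: x ahead of the robot, y to its left, z up, the work surface at z = 0. Lengths are in m, angles in rad, forces in N, time in s.
With the tool pointing down it reaches from about 0.3 to 0.775 m from the base axis. Payload 14.6 kg.
Tool frame: the origin (TCP) lies at the centre of the arm's flange, where the gripper is bolted on; the fingertips stand 199 mm ahead of it and the grasp point (between the pads) lies ctrl.tcp_to_grasp ahead of it (ctrl.tcp_to_grasp is the distance from the TCP to the grasp point, in m); z points along the fingers, y is the line along which they close (so a half turn about z gives the same grasp; the last joint's range is limited). The gripper opens to 94 mm and grips with 3 to 60 N. Pads are 16 mm wide; open, the fingers measure 119 mm over their backs; the gripper's body (75 mm by 177 mm) begins 78 mm behind the grasp point.
Start: joints at [-1.362, 0.3, 1.521, -0, 1.321, -0.067], TCP at [0.15, -0.529, 0.405] pointing down, gripper open.
Joint ranges: [-3.03, 3.03], [-0.79, 2.21], [0.23, 2.52], [-1.04, 4.18], [0, 3.07], [-2.55, 2.55]. Speed limits (rad/s): [2.22, 2.22, 2.57, 3.14, 3.14, 3.14].

## Interface

Orientations are given as [roll, pitch, yaw] about the fixed x, y, z axes, in that order (R = Rz(yaw) Ry(pitch) Rx(roll)).
In Python, from station import ctrl gives the robot as it stands. The module is installed in compiled form; this text tells all that it offers.
- The arm moves only by the shell command python3 -m jog 'ROWS' [OPENING] [FORCE]. ROWS is JSON, a list of rows, each a list of 6 numbers: the shift along the tool's x, y, z in cm, then the turn, a rotation vector about the tool's x, y, z in rad. In form: [[tx, ty, tz, ax, ay, az], ...]. A call has 1 to 8 rows; each row is the pose to reach, as a shift and turn from the pose commanded when the call began, along the tool's axes at that moment; what a row does not reach only later rows make up. A row lasts 1/10 s, in which the tool goes at most 50 mm and 8.59 degrees, less where a joint would pass 70% of its speed; a pose out of reach is approached as far as the arm can. A call with a gripper value outside its range is refused whole. OPENING is the opening in per cent of the stroke, from 0 (shut) to 100 (fully open), set as the call begins (- or left out, the last holds). The fingers move at their own pace and stop on an object; FORCE is the grip in N (left out, the last holds). Time passes only in rows, so rows that repeat a pose let the fingers close. It gives the time, the measured TCP pose, the force, the opening and the grip force at its end, in the units of the state.
- ctrl.get_obs(): the state, without advancing time (a new reading comes with each control period).
- ctrl.camera(name): name is "side" or "top"; returns a dict with "img" (480x640x3 uint8, blue, green, red), "intrinsics" (3x3 intrinsics, pixels), "R" (3x3) and "t" (3): a world point X has camera coordinates R X + t. Camera axes: x right, y down, z forward; pixel columns grow to the right and rows downward; lengths in m; the calibration is good to about 2 mm. A picture is of the moment at which its call begins. There is no depth.
- ctrl.hand_in(): hands the job in; it is judged then, once.
The state is a dict: "time_s": time; "qpos": joint angles; "joint_vel": joint speeds; "tau": joint torques, N m; "ee_pos": TCP position; "eef_rot": TCP orientation; "force": force on the tool from outside, world axes, zero at the start; "moment": the same for the moment, N m; "grip_width": finger opening in m; "grip_force": force on a finger pad.
Only numpy, scipy, OpenCV 4.12 (cv2) and the standard library are available. Lean on these libraries where they do the work, as an engineer would, in place of code of your own. Each camera call takes 0.05 s, during which the arm holds its last target. There are 200 camera calls.

## Working session

There is one attempt and no reset: what is moved stays moved. The work goes in short steps, Python scripts to look and compute and a shell command to move; the robot and the scene stay as the last step left them, time stands still between calls to the robot, and variables do not carry over. Pictures are saved under pics/ and viewed, at most 14 in all, crops included, and the job is handed in when it is done.

```bash
mkdir -p pics; cat > h.py <<'E'
import numpy as np, cv2
from station import ctrl
from scipy.spatial.transform import Rotation as Rn
def snap(name,fn,crop=None,s=1):
    c=ctrl.camera(name); im=c["img"]; np.savez('pics/'+fn+'.npz',img=im,K=c["intrinsics"],R=c["R"],t=c["t"])
    if crop: im=im[crop[1]:crop[3],crop[0]:crop[2]]
    if s!=1: im=cv2.resize(im,None,fx=s,fy=s,interpolation=cv2.INTER_CUBIC)
    cv2.imwrite('pics/'+fn+'.png',im); return c
def load(fn): return np.load('pics/'+fn+'.npz')
def ray(c,u,v,z):
    R,t=np.array(c["R"]),np.array(c["t"]); d=R.T@np.linalg.solve(c["K"],[u,v,1.]); o=-R.T@t
    return o+d*(z-o[2])/d[2]
def proj(c,X):
    p=np.array(c["K"])@(np.array(c["R"])@np.array(X)+np.array(c["t"])); return p[:2]/p[2]
E
python3 - <<'E'
from h import *
for n in("top","side"):
    c=snap(n,n+"0"); print(n,-np.array(c["R"]).T@c["t"],c["R"],c["intrinsics"])
o=ctrl.get_obs(); print(o,ctrl.tcp_to_grasp)
E
```

```text
top [ 4.56496528e-01 -2.37640461e-04  1.76534047e+00] [[-2.34479090e-02 -9.99723639e-01 -1.68546887e-03]
 [-9.98476896e-01  2.35028208e-02 -4.99149920e-02]
 [ 4.99408107e-02  5.12499537e-04 -9.98752048e-01]] [[607.26059112   0.         315.7174175 ]
 [  0.         607.26059112 240.15153909]
 [  0.           0.           1.        ]]
side [0.43624551 1.47526224 0.83546453] [[-0.99605188 -0.0867547   0.01882232]
 [-0.05581264  0.44711036 -0.89273584]
 [ 0.06903337 -0.89026173 -0.45018712]] [[620.14658668   0.         319.17868371]
 [  0.         620.14658668 241.01820366]
 [  0.           0.           1.        ]]
{'time_s': 0.1, 'qpos': array([-1.36160756e+00,  3.00408103e-01,  1.52152116e+00,  1.37385390e-05,
        1.32067956e+00, -6.66028549e-02]), 'joint_vel': array([-0.00011063, -0.00160392, -0.00179378, -0.0023623 , -0.00167722,
        0.00056759]), 'tau': array([ 4.14485726e-05, -5.32644618e+01, -3.53284657e+01,  7.08971615e-02,
        2.34898907e-02, -6.33384502e-05]), 'ee_pos': array([ 0.14976027, -0.52918761,  0.40414612]), 'eef_rot': array([-3.14057962e+00, -8.09082078e-05,  2.75788173e-01]), 'force': array([0.05969386, 0.13868899, 0.43867447]), 'moment': array([ 0.02567383,  0.01447056, -0.01667099]), 'grip_force': 0.0, 'grip_width': 0.09422961700843654} 0.1804
```

View pics/top0.png

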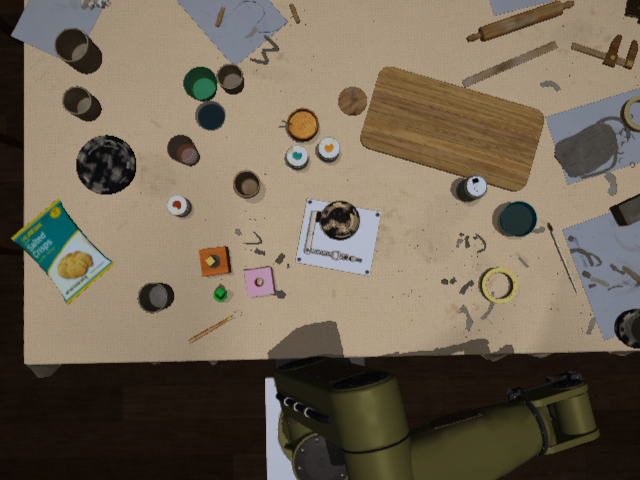

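View pics/side0.png

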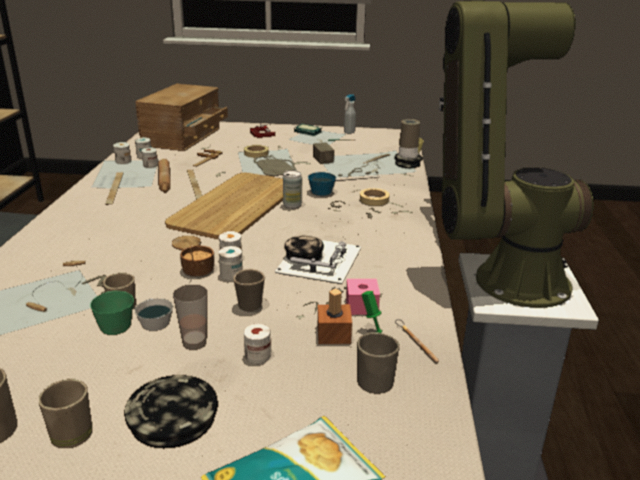

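The top view shows the brake at (338,237). The puller stands in the brown stand at (213,261). The pink empty stand at (259,282) and the green puller at (221,293) are the look-alikes, so they don't fit. I'll confirm in enlarged crops.

```bash
python3 - <<'E'
from h import *
t=cv2.imread('pics/top0.png'); s=cv2.imread('pics/side0.png')
f=lambda im,x0,y0,x1,y1,k:cv2.resize(im[y0:y1,x0:x1],None,fx=k,fy=k,interpolation=cv2.INTER_CUBIC)
cv2.imwrite('pics/c1.png',np.vstack([np.hstack([f(t,290,195,390,280,4),f(s,270,225,370,310,4)])]+[np.hstack([f(t,190,240,290,305,4),f(s,310,270,410,355,4)[:260]])]))
E
```

```text
(no output)
```

View pics/c1.png

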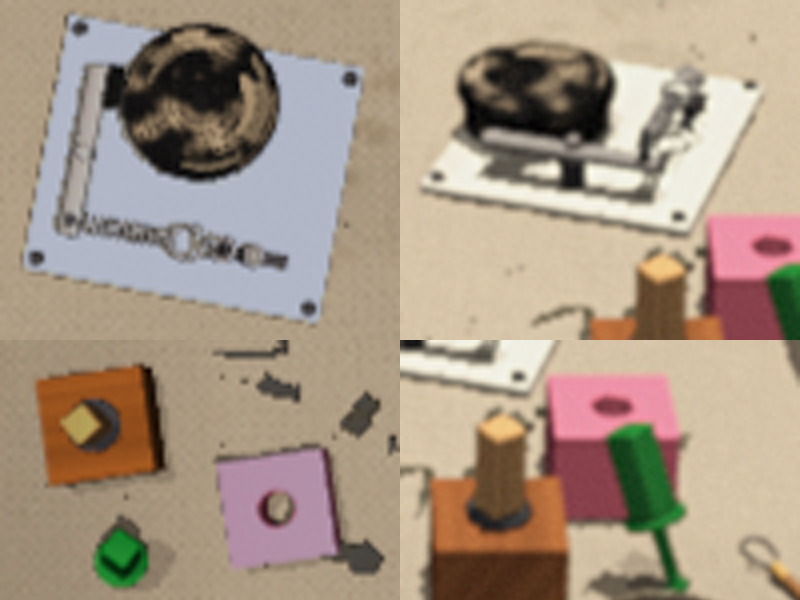

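```bash
cat > fit.py <<'E'
from h import *
from scipy.optimize import least_squares
T,S=load('top0'),load('side0')
def fit(loc,tp,sp,x0):
    def P(p,l): 
        c,s=np.cos(p[2]),np.sin(p[2]); return [p[0]+c*l[0]-s*l[1],p[1]+s*l[0]+c*l[1],l[2]]
    def r(p):
        return np.concatenate([proj(c,P(p,loc[k]))-uv for c,d in((T,tp),(S,sp)) for k,uv in d.items()])
    q=least_squares(r,x0,loss='soft_l1'); return q.x,r(q.x).reshape(-1,2).round(1).tolist(),P
rect=lambda a,b,z:{'pp':(a,b,z),'pm':(a,-b,z),'mm':(-a,-b,z),'mp':(-a,b,z)}
B,rb,P=fit(rect(.095,.11,.008),dict(pp=(307,198.25),pm=(380.5,212.5),mm=(369.5,275.5),mp=(295.5,262)),dict(pp=(275,272.5),mp=(342.5,283.25),mm=(360.75,247.5)),[.45,0,-.17])
print('brake',B,rb)
St,rs,_=fit(rect(.0375,.0375,.058),dict(pp=(199.25,250),pm=(225,246.75),mm=(229.25,272.5),mp=(203,276.5)),dict(pm=(318,305),mm=(350.5,305),mp=(351.5,322.5),pp=(317.5,322)),[.4,.3,0])
print('stand',St,rs)
f=lambda x,y:(190+x/4,240+(y-340)/4)
H,rh,_=fit(rect(.011,.011,.116),dict(pp=f(80,400),pm=f(105,420),mm=f(85,447),mp=f(62,425)),dict(pm=(335,288),mm=(341.25,292),mp=(335.5,295.25),pp=(329.5,292)),[.4,.3,-.7])
print('handle',H,rh)
pts={'pin':(-.05,.085,.05),'loop':(-.05,0,.048),'ring':(-.05,-.025,.048),'p113':(-.05,-.028,.036),'p149':(-.05,-.064,.036)}
for k,l in pts.items(): print(k,np.round(P(B,l),4),proj(T,P(B,l)).round(1))
ims=[]
for c,(x0,y0,x1,y1) in((T,(300,240,370,275)),(S,(325,235,365,275))):
    k=400//(x1-x0) if c is S else 800//(x1-x0)
    im=cv2.resize(c['img'][y0:y1,x0:x1],None,fx=k,fy=k,interpolation=cv2.INTER_CUBIC)
    for l in pts.values():
        u=(proj(c,P(B,l))-[x0,y0]+.5)*k; cv2.circle(im,tuple(int(a) for a in u),3,(0,0,255),-1)
    ims.append(im)
a,b=ims[0],ims[1]; 
cv2.imwrite('pics/c2t.png',a);cv2.imwrite('pics/c2s.png',b)
print(a.shape,b.shape)
h=max(a.shape[0],b.shape[0])
E
python3 fit.py
```

```text
brake [ 0.55248363 -0.0630267  -0.20340021] [[-0.8, -0.3], [0.2, -1.0], [-0.2, 0.5], [-1.1, 0.3], [-0.3, -2.8], [0.1, -2.3], [0.9, -2.6]]
stand [0.48947007 0.2899935  0.09846792] [[-0.8, -0.4], [-0.0, -0.4], [-1.2, 0.3], [-1.5, -0.4], [-0.0, -2.1], [-0.3, -1.8], [0.6, -1.0], [0.8, -0.9]]
handle [ 0.48972383  0.28884676 -0.68980329] [[-0.6, 0.1], [-0.5, 0.1], [-0.6, -0.3], [-1.2, 0.2], [0.1, -1.8], [1.1, -2.1], [0.1, -1.8], [-1.1, -2.3]]
pin [0.5207 0.0303 0.05  ] [305.4 248. ]
loop [ 0.5035 -0.0529  0.048 ] [335.  253.4]
ring [ 0.4985 -0.0774  0.048 ] [343.7 255. ]
p113 [ 0.4979 -0.0803  0.036 ] [344.5 255.3]
p149 [ 0.4906 -0.1156  0.036 ] [357.  257.6]
(385, 770, 3) (400, 400, 3)
```

View pics/c2t.png

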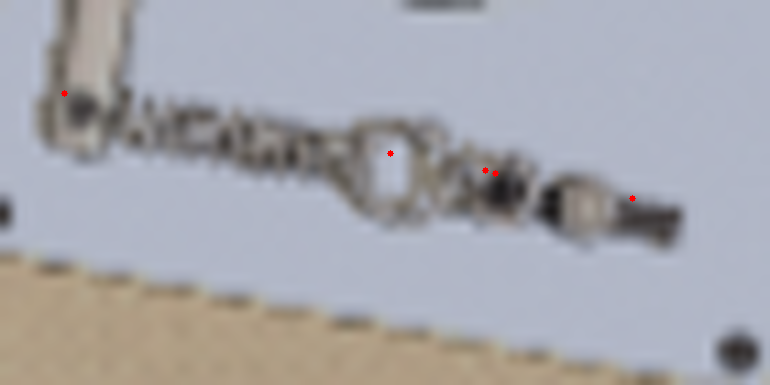

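View pics/c2s.png

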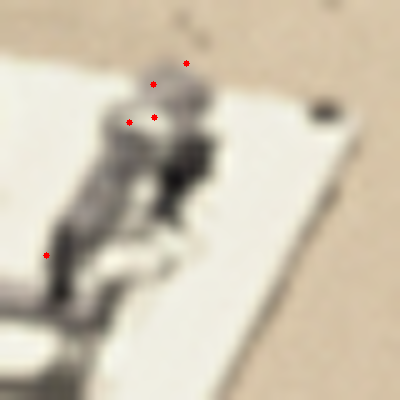

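The crops show the loop at about (335,254.8) in top pixels, the ring at about (344.5,256.3) and the post head at about (352.5,258), so the post is roughly 133 mm from the pin. I'll get the puller first.

```bash
cat >> h.py <<'E'
def to(x,y,z,yaw=None):
    "row(s) from present pose to TCP world x,y,z,yaw tool down; cm"
    o=ctrl.get_obs(); R0=Rn.from_euler('xyz',o['eef_rot']); 
    d=R0.inv().apply(np.array([x,y,z])-o['ee_pos'])*100
    Rt=Rn.from_euler('xyz',[np.pi,0,o['eef_rot'][2] if yaw is None else yaw])
    a=(R0.inv()*Rt).as_rotvec()
    return np.round(np.r_[d,a],3).tolist()
def st():
    o=ctrl.get_obs(); print(round(o['time_s'],2),o['ee_pos'].round(4),o['eef_rot'].round(3),'F',o['force'].round(2),'w',round(o['grip_width'],4),'gf',round(o['grip_force'],1))
E
python3 -c "
from h import *
print(to(.5,-.25,.40,.4),to(.49,.289,.40,.88))"
```

```text
[41.303, -17.326, 0.436, -0.001, -0.0, -0.124] [55.018, -69.462, 0.489, -0.001, -0.0, -0.604]
```

```bash
python3 -m jog '[[4.3,-1.8,0.4,0,0,-0.05],[8.6,-3.6,0.4,0,0,-0.1],[13,-5.4,0.4,0,0,-0.15],[18,-7.2,0.4,0,0,-0.2],[22.4,-9,0.4,0,0,-0.25],[27,-11,0.4,0,0,-0.3],[32,-14,0.4,0,0,-0.35],[36,-17,0.4,0,0,-0.4]]' 60 20; python3 -c "
from h import *
st();print(to(.49,.289,.40,.88))"
```

```text
time_s: 0.9
ee_pos: [0.4455, -0.2731, 0.4003]
eef_rot: [-3.141, 0.0, 0.678]
force: [0.1, -0.4, 0.1]
grip_width: 0.0567
grip_force: 0.0
0.9 [ 0.4455 -0.2731  0.4003] [-3.141  0.     0.678] F [ 0.14 -0.44  0.12] w 0.0567 gf 0.0
[38.715, -40.994, 0.048, -0.0, 0.0, -0.202]
```

```bash
python3 -m jog '[[3.4,-3.6,0,0,0,-0.05],[6.8,-7.2,0,0,0,-0.1],[10.2,-10.8,0,0,0,-0.15],[13.6,-14.4,0,0,0,-0.2],[17,-18,0,0,0,-0.2],[20.4,-21.6,0,0,0,-0.2],[23.8,-25.2,0,0,0,-0.2],[27.2,-28.8,0,0,0,-0.2]]'; python3 -m jog '[[3.4,-3.6,0,0,0,0],[6.8,-7.2,0,0,0,0],[9.5,-10,0,0,0,0],[11.5,-12.2,0,0,0,0],[11.5,-12.2,0,0,0,0],[11.5,-12.2,0,0,0,0]]'; python3 -c "
from h import *
st();print(to(.4895,.289,.2700,.88))"
```

```text
time_s: 1.7
ee_pos: [0.476, 0.1222, 0.4006]
eef_rot: [-3.142, 0.0, 0.876]
force: [0.8, -0.8, -0.5]
grip_width: 0.0566
grip_force: 0.0
time_s: 2.3
ee_pos: [0.4561, 0.2868, 0.4002]
eef_rot: [-3.141, 0.001, 0.877]
force: [0.5, -0.1, -0.2]
grip_width: 0.0565
grip_force: 0.0
2.3 [0.4561 0.2868 0.4002] [-3.141e+00  1.000e-03  8.770e-01] F [ 0.51 -0.1  -0.22] w 0.0565 gf 0.0
[2.321, 2.427, 13.016, -0.0, 0.001, -0.003]
```

```bash
python3 -m jog '[[2.3,2.4,0,0,0,0],[2.3,2.4,3,0,0,0],[2.3,2.4,6.5,0,0,0],[2.3,2.4,10,0,0,0],[2.3,2.4,12,0,0,0],[2.3,2.4,13,0,0,0],[2.3,2.4,13,0,0,0],[2.3,2.4,13,0,0,0]]';python3 - <<'E'
from h import *
st(); snap('side','s1',(290,230,390,330),6)
E
```

```text
time_s: 3.1
ee_pos: [0.4898, 0.2885, 0.2718]
eef_rot: [3.141, -0.001, 0.875]
force: [0.2, -0.4, -0.3]
grip_width: 0.0561
grip_force: 0.0
3.1 [0.4898 0.2885 0.2718] [ 3.141e+00 -1.000e-03  8.750e-01] F [ 0.17 -0.38 -0.27] w 0.0561 gf 0.0
```

View pics/s1.png

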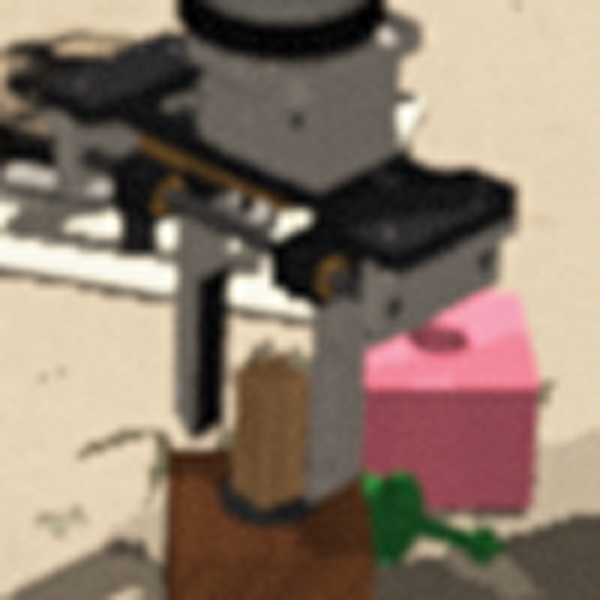

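The handle at crop (270,430) is between the fingers. The green look-alike has toppled over by itself beside the pink stand and isn't in contact with the gripper. I'll close on the handle and lift.

```bash
python3 -m jog '[[0,0,0.1,0,0,0],[0,0,0.1,0,0,0],[0,0,0.1,0,0,0],[0,0,0.1,0,0,0],[0,0,0.1,0,0,0],[0,0,0.1,0,0,0]]' 0 40;python3 -m jog '[[0,0,-1,0,0,0],[0,0,-3,0,0,0],[0,0,-6,0,0,0],[0,0,-9,0,0,0],[0,0,-12,0,0,0],[0,0,-12,0,0,0]]'; python3 - <<'E'
from h import *
st(); print(to(.455,-.11,.40)); snap('side','s2',(290,200,390,300),6); snap('top','t2')
E
```

```text
time_s: 3.75
ee_pos: [0.4894, 0.2889, 0.2698]
eef_rot: [-3.142, -0.0, 0.876]
force: [-0.9, 0.1, 1.7]
grip_width: 0.0226
grip_force: 39.0
time_s: 4.35
ee_pos: [0.4895, 0.2889, 0.3944]
eef_rot: [3.139, -0.006, 0.876]
force: [-0.5, 1.0, -2.1]
grip_width: 0.0225
grip_force: 39.0
4.35 [0.4895 0.2889 0.3944] [ 3.139 -0.006  0.876] F [-0.45  1.04 -2.13] w 0.0225 gf 39.0
[-32.842, 22.897, -0.705, 0.003, -0.006, -0.0]
```

View pics/s2.png

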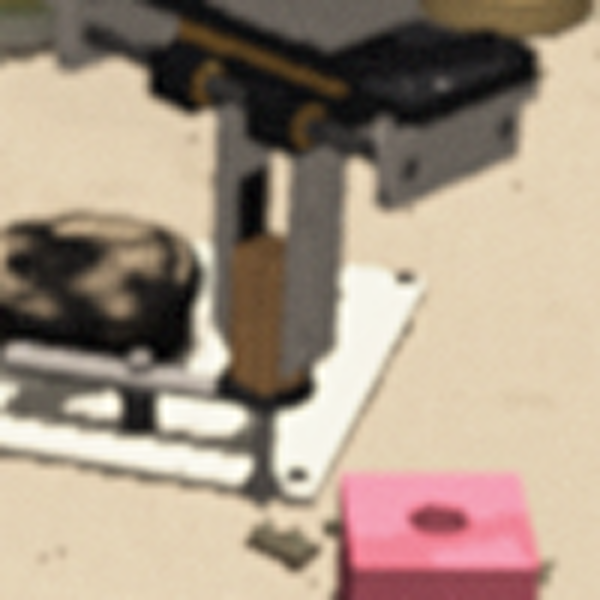

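```bash
python3 - <<'E'
from h import *
T,S2=load('top0'),load('s2')
for n,u,v,z in(('pin',307.1,249.4,.05),('loop',335,254.8,.048),('ring',344.5,256.3,.048),('hole',345.2,256.6,.048),('post',352.5,258.1,.037),('handle',210.4,260.6,.116)):
    print(n,ray(T,u,v,z).round(4))
o=ctrl.get_obs();tip=o['ee_pos']+Rn.from_euler('xyz',o['eef_rot']).apply([0,0,.2618]);print(tip,proj(S2,tip),proj(S2,tip+[0,0,.054]))
S=load('side0')
for p in([.4985,-.0774,.048],[.4945,-.0774,.048]):print(proj(S,p))
# edges of plate from top: four corner refit top only
C=[(307,198.25),(380.5,212.5),(369.5,275.5),(295.5,262)]
W=np.array([ray(T,u-.375,v-.375,.008) for u,v in C]);print(W.round(4),W.mean(0))
for a,b in((0,1),(1,2),(2,3),(3,0)): d=W[b]-W[a];print(np.linalg.norm(d),np.degrees(np.arctan2(d[1],d[0])))
E
```

```text
pin [0.5167 0.0256 0.05  ]
loop [ 0.4996 -0.0529  0.048 ]
ring [ 0.4947 -0.0796  0.048 ]
hole [ 0.4939 -0.0816  0.048 ]
post [ 0.4893 -0.1028  0.037 ]
handle [0.4901 0.2878 0.116 ]
[0.48944749 0.28882233 0.12817424] [335.65701255 285.10404388] [336.4183838 263.8161889]
[339.79116164 242.9102041 ]
[341.21377151 242.99003534]
[[ 0.668   0.0242  0.008 ]
 [ 0.6214 -0.1882  0.008 ]
 [ 0.4396 -0.1512  0.008 ]
 [ 0.4836  0.0617  0.008 ]] [ 0.55316832 -0.0633843   0.008     ]
0.2174760507589436 -102.37592372146086
0.1855455305561435 168.49402345291745
0.21737051929334436 78.3250886522542
0.18820654720626098 -11.481193279407453
```

```bash
python3 - <<'E'
from h import *
S=load('side0')
for p in([.4897,.2888,.116],[.4897,.2888,.058],[.4895,.2889,.128],[.4895,.2889,.182],[.4895,.2889,.236]):print(p,proj(S,p))
im=[]
for f,(x0,y0) in(('side0',(300,270)),('s2',(300,235))):
    im.append(cv2.resize(load(f)['img'][y0:y0+60,x0:x0+60],None,fx=6.5,fy=6.5,interpolation=cv2.INTER_CUBIC))
cv2.imwrite('pics/cmp.png',np.hstack(im))
E
```

```text
[0.4897, 0.2888, 0.116] [335.37677447 289.78794079]
[0.4897, 0.2888, 0.058] [334.59663942 311.65879242]
[0.4895, 0.2889, 0.128] [335.62881846 285.18792125]
[0.4895, 0.2889, 0.182] [336.38967626 263.90177528]
[0.4895, 0.2889, 0.236] [337.17835423 241.8373177 ]
```

View pics/cmp.png

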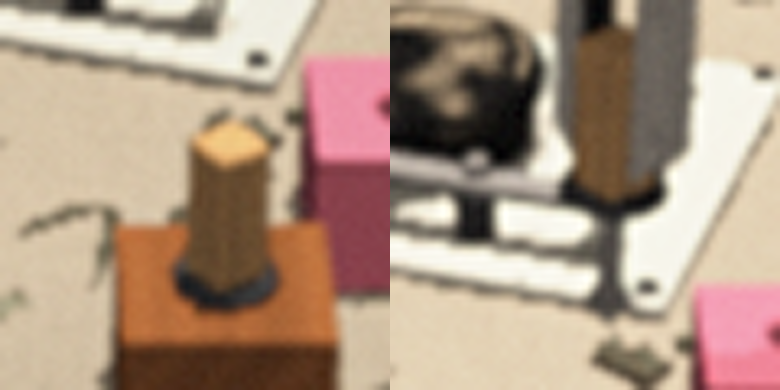

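```bash
python3 -c "
from h import *
print(to(.4832,-.1322,.40), to(.4832,-.1322,.337))"
```

```text
[-32.717, 26.493, -1.016, 0.0, -0.001, -0.0] [-32.721, 26.491, 5.284, 0.0, -0.001, -0.0]
```

```bash
python3 -m jog '[[-3.5,2.8,-0.5,0,0,0],[-7,5.6,-0.6,0,0,0],[-10.5,8.5,-0.6,0,0,0],[-14,11.3,-0.6,0,0,0],[-17.5,14.2,-0.6,0,0,0],[-21,17,-0.6,0,0,0],[-24.5,19.9,-0.6,0,0,0],[-28,22.7,-0.6,0,0,0]]' && python3 -m jog '[[-2.5,2,0,0,0,0],[-4.7,3.8,0,0,0,0],[-4.7,3.8,0,0,0,0],[-4.7,3.8,0,0,0,0]]'; python3 -c "
from h import *
st();print(to(.4832,-.1322,.337))"
```

```text
time_s: 5.25
ee_pos: [0.4839, -0.0734, 0.3945]
eef_rot: [-3.14, 0.001, 0.876]
force: [0.2, 0.6, -1.1]
grip_width: 0.0227
grip_force: 39.0
time_s: 5.65
ee_pos: [0.4834, -0.1322, 0.3945]
eef_rot: [-3.14, 0.001, 0.875]
force: [0.8, 1.3, -0.7]
grip_width: 0.0227
grip_force: 39.0
5.65 [ 0.4834 -0.1322  0.3945] [-3.14e+00  1.00e-03  8.75e-01] F [ 0.75  1.25 -0.75] w 0.0227 gf 39.0
[-0.006, -0.005, 5.75, -0.002, 0.001, -0.0]
```

```bash
python3 -m jog '[[0,0,2,0,0,0],[0,0,4.5,0,0,0],[0,0,6.4,0,0,0],[0,0,7.2,0,0,0],[0,0,7.2,0,0,0],[0,0,7.2,0,0,0]]'; python3 - <<'E'
from h import *
st(); c=snap('side','s3',(305,200,385,275),7.5)
o=ctrl.get_obs()['ee_pos']
for n,p in(('tip',o-[0,0,.2618]),('flange',o-[0,0,.2078]),('ring',[.4942,-.081,.048]),('post',[.4893,-.1028,.036])): print(n,(proj(c,p)-[305,200]+.5)*7.5)
E
```

```text
time_s: 6.25
ee_pos: [0.4838, -0.1316, 0.3243]
eef_rot: [3.141, -0.0, 0.876]
force: [0.2, 0.3, -0.9]
grip_width: 0.0229
grip_force: 39.0
6.25 [ 0.4838 -0.1316  0.3243] [ 3.141 -0.     0.876] F [ 0.2   0.27 -0.86] w 0.0229 gf 39.0Traceback (most recent call last):
  File "<stdin>", line 4, in <module>
  File "h.py", line 14, in proj
    p=np.array(c["K"])@(np.array(c["R"])@np.array(X)+np.array(c["t"])); return p[:2]/p[2]
               ~^^^^^
KeyError: 'K'
```

View pics/s3.png

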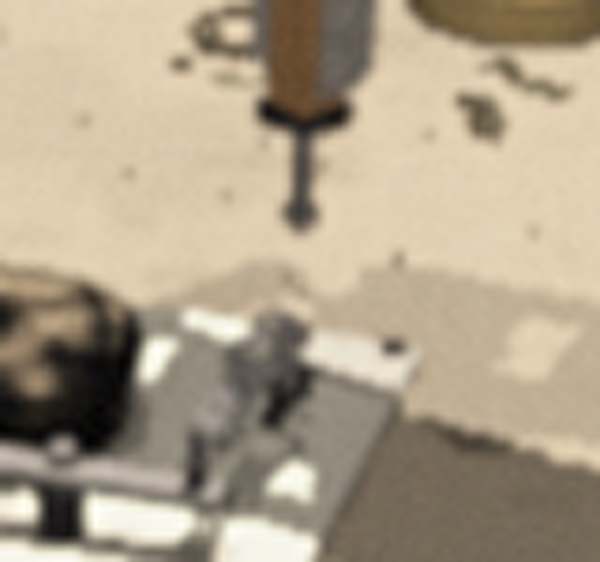

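```bash
python3 - <<'E'
from h import *
c=load('s3')
o=ctrl.get_obs()['ee_pos']
for n,p in(('tip',o-[0,0,.2618]),('flange',o-[0,0,.2078]),('loop',[.4993,-.056,.048]),('ring',[.4942,-.081,.048]),('post',[.4893,-.1028,.036]),('post+5x',[.4943,-.1028,.036]),('post+5y',[.4893,-.0978,.036])): print(n,(proj(c,p)-[305,200]+.5)*7.5)
E
```

```text
tip [312.53015641 229.54547271]
flange [318.02016194 100.83580426]
loop [259.22261072 351.45469485]
ring [276.6813928  321.90022925]
post [291.59239664 325.01415295]
post+5x [278.46130913 324.27769268]
post+5y [290.90668501 330.94294278]
```

```bash
python3 -m jog '[[0,0,1,0,0,0],[0,0,2,0,0,0],[0,0,2.6,0,0,0],[0,0,2.6,0,0,0]]';python3 -m jog '[[0,0,0.4,0,0,0],[0,0,0.8,0,0,0],[0,0,1.1,0,0,0],[0,0,1.1,0,0,0],[0,0,1.1,0,0,0]]'; python3 -c "
from h import *
st();o=ctrl.get_obs()['ee_pos'];print(to(o[0]+.2023*.01,o[1]+.9793*.01,.2858,.876))"
```

```text
time_s: 6.7
ee_pos: [0.4834, -0.132, 0.2965]
eef_rot: [-3.14, 0.001, 0.876]
force: [0.5, 0.3, -1.0]
grip_width: 0.0227
grip_force: 39.0
time_s: 7.2
ee_pos: [0.4836, -0.132, 0.2867]
eef_rot: [3.142, -0.0, 0.876]
force: [-0.2, -0.6, -0.7]
grip_width: 0.0226
grip_force: 39.0
7.2 [ 0.4836 -0.132   0.2867] [ 3.142 -0.     0.876] F [-0.17 -0.64 -0.65] w 0.0226 gf 39.0
[0.882, -0.472, 0.09, 0.0, -0.0, -0.0]
```

```bash
python3 -m jog '[[0.3,-0.16,0.05,0,0,0],[0.7,-0.38,0.05,0,0,0],[0.7,-0.38,0.05,0,0,0],[0.7,-0.38,0.05,0,0,0]]' | grep -E 'pos|force'
for i in 1 2; do python3 -m jog '[[0.09,-0.05,0,0,0,0],[0.09,-0.05,0,0,0,0]]' | grep -E 'pos|force'; done
```

```text
ee_pos: [0.4852, -0.124, 0.2862]
force: [-0.5, -1.0, 0.5]
grip_force: 39.0
ee_pos: [0.4853, -0.1232, 0.2862]
force: [0.2, -0.7, -0.8]
grip_force: 39.0
ee_pos: [0.4855, -0.1221, 0.2862]
force: [0.2, 0.0, -0.6]
grip_force: 39.0
```

```bash

for i in 1 2 3 4; do python3 -m jog '[[0.09,-0.05,0,0,0,0],[0.09,-0.05,0,0,0,0]]' | grep -E 'pos|^force'; done
```

```text
ee_pos: [0.4857, -0.1211, 0.2862]
force: [-0.1, 0.6, -1.5]
ee_pos: [0.4859, -0.1201, 0.2862]
force: [-0.1, -0.6, -1.5]
ee_pos: [0.486, -0.1195, 0.2862]
force: [-2.0, -5.2, -1.5]
ee_pos: [0.4862, -0.1188, 0.2862]
force: [-1.1, -9.0, -2.1]
```

Contact is at TCP (.4859,-.1202), which puts the post at (.4891,-.1045). I'll back off, go up and hover over the ring at about (.4944,-.079).

```bash
python3 -m jog '[[-0.4,0.2,0,0,0,0],[-0.88,0.47,0,0,0,0],[-0.88,0.47,-1.5,0,0,0],[-0.88,0.47,-3.7,0,0,0],[-0.88,0.47,-3.9,0,0,0],[-0.88,0.47,-3.9,0,0,0]]' | grep -E 'pos|^force'; python3 -c "
from h import *
st();print(to(.4944,-.079,.325,.876))"
```

```text
ee_pos: [0.4841, -0.128, 0.325]
force: [0.6, 0.1, -1.5]
9.4 [ 0.4841 -0.128   0.325 ] [ 3.141 -0.     0.876] F [ 0.62  0.09 -1.5 ] w 0.0218 gf 40.0
[4.42, -2.35, 0.002, 0.001, -0.0, -0.0]
```

```bash
python3 -m jog '[[2,-1.1,0,0,0,0],[4.2,-2.2,0,0,0,0],[4.4,-2.35,0,0,0,0],[4.4,-2.35,0.6,0,0,0],[4.4,-2.35,0.6,0,0,0],[4.4,-2.35,0.6,0,0,0]]' | grep -E 'pos|^force'; python3 - <<'E'
from h import *
st(); c=snap('side','s4',(315,210,375,270),10)
c=load('s4');o=ctrl.get_obs()['ee_pos']
for n,p in(('tip',o-[0,0,.2618]),('ring',[.4944,-.079,.048])): print(n,(proj(c,p)-[315,210]+.5)*10)
E
```

```text
ee_pos: [0.4942, -0.0797, 0.3186]
force: [-0.2, -0.1, -1.0]
10.0 [ 0.4942 -0.0797  0.3186] [-3.141  0.     0.875] F [-0.22 -0.14 -1.  ] w 0.0219 gf 40.0
tip [269.59433787 302.47731682]
ring [267.8070661  332.35778164]
```

View pics/s4.png

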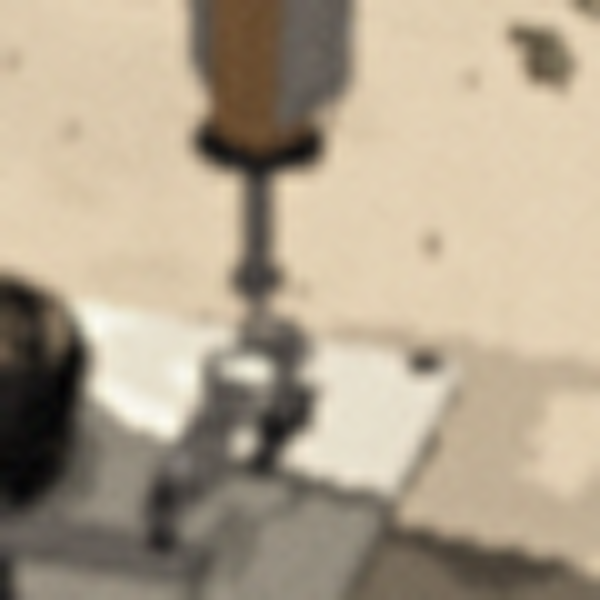

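```bash
python3 -c "
from h import *
print(to(.4935,-.0795,.303,.876))"; python3 -m jog '[[-0.04,-0.06,0,0,0,0],[-0.04,-0.06,0.4,0,0,0],[-0.04,-0.06,0.8,0,0,0],[-0.04,-0.06,1.1,0,0,0],[-0.04,-0.06,1.5,0,0,0],[-0.04,-0.06,1.5,0,0,0],[-0.04,-0.06,1.5,0,0,0]]'; python3 - <<'E'
from h import *
c=snap('side','s5',(315,210,375,270),10); st()
E
```

```text
[-0.034, -0.069, 1.586, -0.0, 0.0, -0.001]
time_s: 10.75
ee_pos: [0.4936, -0.079, 0.3041]
eef_rot: [-3.141, 0.0, 0.876]
force: [-1.8, 0.0, 0.1]
grip_width: 0.0217
grip_force: 40.0
10.8 [ 0.4936 -0.079   0.3042] [-3.141  0.     0.876] F [-1.89 -0.35 -0.96] w 0.022 gf 40.0
```

View pics/s5.png

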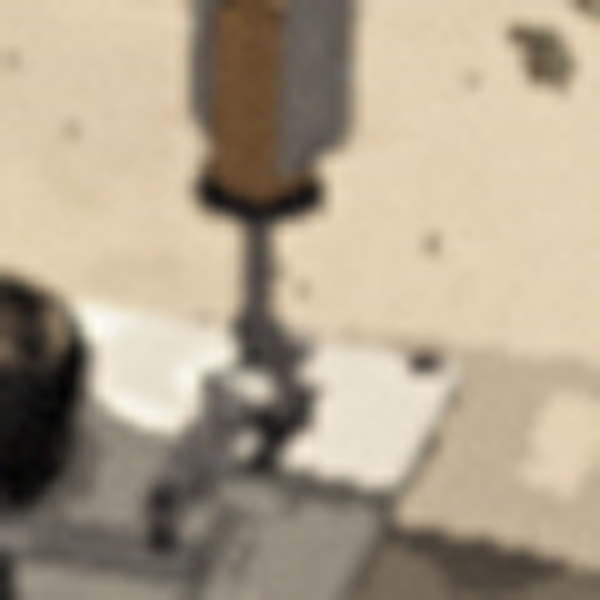

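```bash
python3 -m jog '[[-0.05,-0.09,0,0,0,0],[-0.05,-0.09,0,0,0,0]]'| grep -E 'pos|^force';  python3 -m jog '[[-0.3,0.16,0,0,0,0],[-0.6,0.32,0,0,0,0],[-0.9,0.48,0,0,0,0],[-1.32,0.71,0,0,0,0],[-1.32,0.71,0,0,0,0],[-1.32,0.71,0,0,0,0]]'| grep -E 'pos|^force';python3 -m jog '[[0,0,0,0,0,0],[0,0,0,0,0,0]]'| grep -E 'pos|^force'
```

```text
ee_pos: [0.4926, -0.0788, 0.3043]
force: [-0.4, -0.6, -1.0]
ee_pos: [0.4896, -0.0935, 0.3041]
force: [-0.2, 3.0, -1.6]
ee_pos: [0.4896, -0.0933, 0.3041]
force: [-1.0, 3.5, -1.1]
```

```bash
python3 -c "
from h import *
print(to(.4823,-.1317,.303,.876))"
```

```text
[-3.415, 1.893, 0.11, -0.0, 0.0, -0.0]
```

```bash
python3 -m jog '[[-0.7,0.4,0.1,0,0,0],[-1.4,0.8,0.1,0,0,0],[-2.1,1.2,0.1,0,0,0],[-2.8,1.55,0.1,0,0,0],[-3.41,1.89,0.1,0,0,0],[-3.41,1.89,0.1,0,0,0],[-3.41,1.89,0.1,0,0,0]]'| grep -E 'pos|^force'; python3 -m jog '[[0,0,0.2,0,0,0],[0,0,0.4,0,0,0],[0,0,0.6,0,0,0],[0,0,0.6,0,0,0]]'| grep -E 'pos|^force'
```

```text
ee_pos: [0.4822, -0.1314, 0.3029]
force: [-0.5, 8.9, -1.7]
ee_pos: [0.4822, -0.1312, 0.2967]
force: [-0.2, 9.5, -0.2]
```

```bash
python3 -m jog '[[-0.15,0.08,0,0,0,0],[-0.15,0.08,0.2,0,0,0],[-0.15,0.08,0.4,0,0,0],[-0.15,0.08,0.4,0,0,0],[-0.15,0.08,0.4,0,0,0]]'| grep -E 'pos|^force'; for i in 1 2; do python3 -m jog '[[0,0,0.2,0,0,0],[0,0,0.3,0,0,0],[0,0,0.3,0,0,0]]'| grep -E 'pos|^force'; done
```

```text
ee_pos: [0.4819, -0.1329, 0.2929]
force: [-1.2, 9.9, 0.9]
ee_pos: [0.4819, -0.1329, 0.2899]
force: [-1.0, 9.3, 1.6]
ee_pos: [0.4819, -0.1329, 0.2869]
force: [-1.4, 9.8, 1.3]
```

```bash
for i in 1 2; do python3 -m jog '[[0,0,0.2,0,0,0],[0,0,0.4,0,0,0],[0,0,0.4,0,0,0]]'| grep -E 'pos|^force'; done
```

```text
ee_pos: [0.4819, -0.1329, 0.2829]
force: [-1.0, 8.9, 1.8]
ee_pos: [0.4819, -0.1329, 0.2789]
force: [-1.4, 9.7, 2.4]
```

```bash
python3 -m jog '[[0.2,-0.1,0,0,0,0],[0.4,-0.21,0,0,0,0],[0.55,-0.29,0,0,0,0],[0.55,-0.29,0,0,0,0]]'| grep -E 'pos|^force'; for i in 1 2 3; do python3 -m jog '[[0.09,-0.05,0,0,0,0],[0.09,-0.05,0,0,0,0]]'| grep -E 'pos|^force'; done
```

```text
ee_pos: [0.4832, -0.1268, 0.2792]
force: [-3.1, 7.4, 2.8]
ee_pos: [0.4833, -0.1262, 0.2792]
force: [-3.6, 4.4, 2.8]
ee_pos: [0.4835, -0.1254, 0.2792]
force: [-5.3, 1.3, 4.0]
ee_pos: [0.4837, -0.1246, 0.2794]
force: [-4.2, -2.1, 4.3]
```

```bash
python3 -m jog '[[-0.05,0.03,0,0,0,0],[-0.1,-0.06,0,0,0,0],[-0.1,-0.06,0,0,0,0]]'| grep -E 'pos|^force'; python3 -m jog '[[-0.05,-0.09,0,0,0,0],[-0.05,-0.09,0,0,0,0]]'| grep -E 'pos|^force'
```

```text
ee_pos: [0.4828, -0.1249, 0.2794]
force: [-1.8, -1.5, 2.9]
ee_pos: [0.4818, -0.1246, 0.2793]
force: [-0.9, -0.8, 3.5]
```

```bash
for i in 1 2; do python3 -m jog '[[0,0,-0.3,0,0,0],[0,0,-0.5,0,0,0],[0,0,-0.5,0,0,0]]'| grep -E 'pos|^force'; done;  python3 -m jog '[[0,0,-0.4,0,0,0],[0,0,-0.8,0,0,0],[0,0,-1.2,0,0,0],[0,0,-1.6,0,0,0],[0,0,-2,0,0,0],[0,0,-2,0,0,0],[0,0,-2,0,0,0]]'; python3 - <<'E'
from h import *
c=snap('side','s6',(315,210,375,270),10); st()
E
```

```text
ee_pos: [0.4817, -0.1245, 0.2843]
force: [-0.4, 0.2, -0.7]
ee_pos: [0.4818, -0.1245, 0.2895]
force: [-0.4, 0.9, -1.1]
time_s: 17.4
ee_pos: [0.4817, -0.1245, 0.3092]
eef_rot: [3.142, -0.0, 0.876]
force: [-1.0, 0.7, -1.3]
grip_width: 0.0217
grip_force: 40.0
17.45 [ 0.4817 -0.1245  0.3091] [-3.141  0.     0.876] F [ 0.51  0.11 -0.98] w 0.0219 gf 40.0
```

View pics/s6.png

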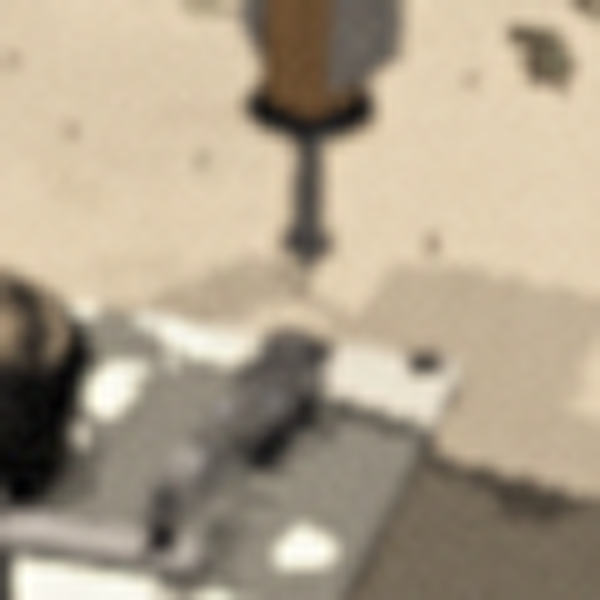

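The picture shows the spring stretched to the post head at (295,345), with the puller clear above it. I'll return the puller to the stand.

```bash
python3 -m jog '[[0,0,-2,0,0,0],[0,0,-5,0,0,0],[0,0,-8.5,0,0,0],[0,0,-8.5,0,0,0],[0,0,-8.5,0,0,0]]' | grep -E 'pos|^force'; python3 -c "
from h import *
print(to(.4895,.289,.394,.876))"
```

```text
ee_pos: [0.4816, -0.1245, 0.394]
force: [-0.6, 0.5, -1.2]
[32.262, -25.873, -0.007, 0.0, -0.0, -0.0]
```

```bash
python3 -m jog '[[3,-2.5,0,0,0,0],[6.5,-5.2,0,0,0,0],[10,-8,0,0,0,0],[13.5,-10.8,0,0,0,0],[17,-13.6,0,0,0,0],[20.5,-16.4,0,0,0,0],[24,-19.2,0,0,0,0],[27.5,-22,0,0,0,0]]' | grep -E 'pos|^force'; python3 -m jog '[[2.5,-2,0,0,0,0],[4.76,-3.87,0,0,0,0],[4.76,-3.87,0,0,0,0],[4.76,-3.87,0,0,0,0],[4.76,-3.87,0,0,0,0]]' | grep -E 'pos|^force';python3 - <<'E'
from h import *
print(to(.4895,.289,.274,.876)); snap('side','s7'); t=load('s7');a=load('s2')
cv2.imwrite('pics/s7c.png',np.hstack([cv2.resize(q['img'][240:300,305:365],None,fx=6.5,fy=6.5,interpolation=cv2.INTER_CUBIC) for q in(a,t)]))
E
```

```text
ee_pos: [0.4885, 0.2295, 0.3924]
force: [0.7, -0.4, -0.4]
ee_pos: [0.4897, 0.2882, 0.3933]
force: [0.3, -0.5, -1.7]
[0.065, -0.063, 11.927, -0.0, 0.001, -0.001]
```

View pics/s7c.png

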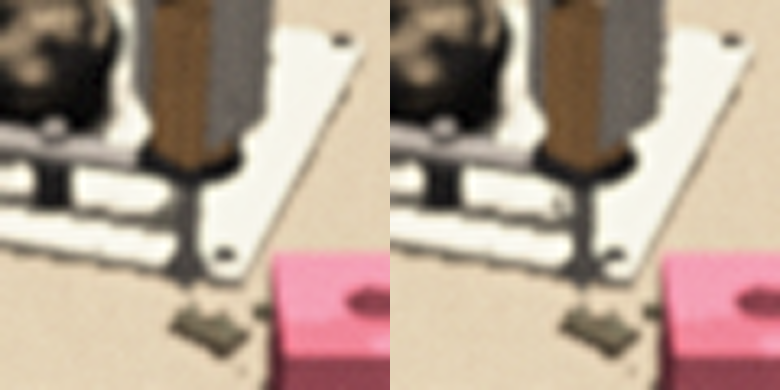

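The puller hangs in the hand just as it did after the pick (flange at 190,160 against 583-390,160), so I can put it back at the same coordinates.

```bash
python3 -m jog '[[0.06,-0.06,3,0,0,0],[0.06,-0.06,6,0,0,0],[0.06,-0.06,8,0,0,0],[0.06,-0.06,8,0,0,0]]' | grep -E 'pos|^force'; python3 -m jog '[[0,0,1,0,0,0],[0,0,2,0,0,0],[0,0,3,0,0,0],[0,0,3.6,0,0,0],[0,0,3.6,0,0,0]]' | grep -E 'pos|^force';python3 -m jog '[[0,0,0.3,0,0,0],[0,0,0.6,0,0,0],[0,0,0.6,0,0,0]]' | grep -E 'pos|^force'
```

```text
ee_pos: [0.4894, 0.2887, 0.3116]
force: [0.1, -0.4, -1.3]
ee_pos: [0.4894, 0.2897, 0.2773]
force: [0.1, -0.9, -0.5]
ee_pos: [0.4895, 0.2898, 0.2719]
force: [0.4, 0.5, -0.6]
```

```bash
python3 -m jog '[[0,0,0.1,0,0,0],[0,0,0.17,0,0,0],[0,0,0.17,0,0,0]]' | grep -E 'pos|^force'; python3 -m jog '[[0,0,0,0,0,0],[0,0,0,0,0,0],[0,0,0,0,0,0],[0,0,0,0,0,0],[0,0,0,0,0,0],[0,0,0,0,0,0]]' 60 ; python3 -m jog '[[0,0,-1,0,0,0],[0,0,-3,0,0,0],[0,0,-6,0,0,0],[0,0,-10,0,0,0],[0,0,-14,0,0,0],[0,0,-16,0,0,0],[0,0,-16,0,0,0]]'| grep -E 'pos|^force';  python3 - <<'E'
from h import *
snap('side','s8'); t=load('s8')
f=lambda x,y,w,h,k:cv2.resize(t['img'][y:y+h,x:x+w],None,fx=k,fy=k,interpolation=cv2.INTER_CUBIC)
cv2.imwrite('pics/s8c.png',np.hstack([f(300,270,60,60,6.5),f(315,215,60,60,6.5)]))
E
```

```text
ee_pos: [0.4895, 0.2898, 0.2705]
force: [-0.0, 0.3, -1.1]
time_s: 21.4
ee_pos: [0.4895, 0.2898, 0.2705]
eef_rot: [3.142, -0.0, 0.876]
force: [-0.1, -0.5, 0.1]
grip_width: 0.0568
grip_force: 0.0
ee_pos: [0.4893, 0.2897, 0.4344]
force: [-0.7, 0.2, -0.7]
```

View pics/s8c.png

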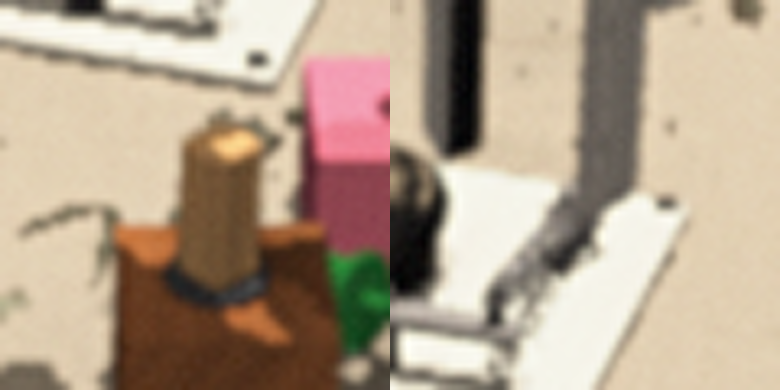

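The puller stands upright, flange down, in the stand at (217,283), about 3 mm from where it was. The spring is still hooked at the post.

```bash
python3 -c "
from station import ctrl
print(ctrl.hand_in())"
```

```text
the job is handed in; nothing more can be done
None
```

The job is handed in: the spring is hooked under the post's head and the puller is back upright in its stand at about 22 s. The highest brake force I read was about 10 N, but the hand-in gave no verdict.

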